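# Turn the refill tub label-front and dock it

### The job

A stray white pipe coupling was left on the lid of the grey tub: stand it upright on the floor of the blue bin. Turn the tub by its orange collar until its yellow label faces the way of the yellow tab on the black dock, so that the keys under the tub drop in, and push it fully home. Do not shift or tip the tin, bottle and jar around it.

Things in the scene. Friction and masses are not known exactly. Their poses are not given: they have to be found in the camera images.
- tub: grey round tub, white lid, 92 mm diameter (lid 95), 75 mm high, 0.8 kg, loose; too wide to grip. At the start it stands on its key pins, 8 mm above home, label at least 40 degrees off. It turns either way against friction only (a few N at a lobe) and stays where left. Origin: centre of its flat underside (above the pins); x towards the label, z up
- tub_lid (a point): the centre of the top face of the tub's lid
- tub_label (a point): middle of the yellow label on the tub's side, 47 mm from the axis along tub +x, 55 mm above the underside; a yellow stripe on the lid points the same way
- tub_lobe (a point): centre of the lobe below the label. The orange collar, 17 to 37 mm above the underside, has six round upright lobes (16 mm diameter, centres 56 mm from the axis, reaching 64 mm), this one at tub +x and the others every 60 degrees; between them the collar's radius is 50 mm. A closed fingertip lowered between two lobes can push one round, in several strokes
- tub_keys (a point): lower end of the three key pins under the tub, on its axis, 8 mm below the underside. Pins: 7 mm diameter, 8 mm long, at 24, 35 and 42 mm from the axis; they drop into the dock only with the label within about 3 degrees of the tab. A spigot (18 mm diameter, 16 mm long) stays in the dock and keeps the tub centred
- dock: black square dock, 132 x 132 x 30 mm, fixed, yellow tab on its front edge (its +x, roughly away from the robot), holes for spigot and pins (pins about 2 mm play all round). Origin: centre of its underside. Home: the tub's underside rests on the dock's top, 30 mm above the origin, tub +x along dock +x
- coupling: white pipe coupling (open tube), 50 mm outer diameter with a 52 mm rib round the middle, 40 mm bore, 55 mm high, about 60 g; stands upright on the tub's lid at the start, off-centre. Origin: centre of its lower end; z along the tube
- blue_bin: blue open bin, fixed, 180 mm (x) x 135 mm (y), 50 mm high, walls and floor 5 mm; it stands to the left or the right of the robot. One white coupling of the same size is fixed standing in it, centred at x +56, y +20 mm. Origin: centre of its underside
- bin_spot (a point): middle of the free floor of the blue bin (at bin x -28 mm, y 0, z +5 mm), a good place for the coupling; anywhere on the bin's floor counts
- grey_bin: grey open bin of the same size as the blue one, fixed, holding black plugs up to 45 mm high; not needed. Origin: centre of its underside
- tin: bystander: upright metal tin with a green label, 66 mm diameter, 108 mm high, loose. Origin: centre of its underside
- primer: bystander: upright white bottle with a red cap, 58 mm diameter, 115 mm high, loose. Origin: centre of its underside
- jar: bystander: upright jar with a black lid and a red label, 62 mm diameter, 95 mm high, loose. Origin: centre of its underside
There are look-alikes about, which are no part of the job. Leave any pink or red look-alike of the tub alone.

How it is judged:
By the outcome, as a careful person would: the job done as asked, in the order asked, and still so for the second after the job is handed in, with the robot touching nothing.
It also fails if it takes over 72 s, if anything falls off the work surface, if the arm or the gripper's body presses on something with over 40 N, if the wrist force passes 120 N, or if a joint passes its speed limit or range.

### The arm

A 7-joint arm with a two-finger parallel gripper is mounted at the origin on the work surface. World frame = base frame: x ahead of the robot, y to its left, z up, the work surface at z = 0. Lengths are in mm, angles in rad, forces in N, time in s.
With the tool pointing down it reaches from about 350 to 900 mm from the base axis. Payload 19.9 kg.
Tool frame: the origin (TCP) lies at the very end of the fingers, on their centre line; the grasp point (between the pads) lies manip.grasp_offset behind it (manip.grasp_offset is the distance from the TCP to the grasp point, in mm); z points along the fingers, y is the direction in which the jaws open and shut (so a half turn about z gives the same grasp; the last joint's range is limited). The gripper opens to 85 mm and grips with 20 to 120 N. Pads are 22 mm wide; open, the fingers measure 114 mm over their backs; the gripper's body (76 mm by 85 mm) begins 54 mm behind the grasp point. The pads swing forward as they close: fully open they stand 13 mm farther back than shut.
Start: joints at [1.183, 0.417, -0.01, 1.614, 0.005, 1.111, -0.053], TCP at [212.425, -587.773, 231.26] pointing down, gripper open.
Joint ranges: [-2.81, 2.81], [-0.39, 2.02], [-1.27, 1.25], [0.06, 2.57], [-1.19, 4.33], [0.19, 2], [-2.82, 2.82]. Speed limits (rad/s): [1.89, 1.89, 2.39, 2.39, 3.01, 3.01, 3.01].

### API

Orientations are given as a unit quaternion [x, y, z, w].
In Python, from plant import manip, optics gives the robot as it stands.
- The arm moves only by the tool arm_command, never from a script. Its argument "plan" is a list of rows, each an object with "xyz": the shift along the tool's x, y, z normalised to -1 to 1, where 1 is 100 mm, a list of three; "dr": the turn, a rotation vector about the tool's x, y, z normalised to -1 to 1, where 1 is pi/2 rad, a list of three; "claw": the closure, from -1 (fully open) to 1 (shut). In form: [{"xyz": [x, y, z], "dr": [rx, ry, rz], "claw": claw}, ...]. A call has 1 to 20 rows; each row is the pose to reach, as a shift and turn from the pose commanded when the call began, along the tool's axes at that moment; what a row does not reach only later rows make up. A row lasts 1/10 s, in which the tool goes at most 50 mm and 8.59 degrees, less where a joint would pass 70% of its speed; a pose out of reach is approached as far as the arm can. A call with a number of a shift or a turn outside -1 to 1 is refused whole. A call with a gripper value outside its range is refused whole. The fingers move at their own pace and stop on an object; "squeeze" is the grip in N (left out, the last holds). Time passes only in rows, so rows that repeat a pose let the fingers close. It gives the time, the measured TCP pose, the force and the opening at its end, in the units of the state.
- manip.get_state(): the state, without advancing time (a new reading comes with each control period).
- optics.capture(name): name is "scene" or "top" or "wrist"; returns the picture (400x640x3 uint8, red, green, blue); there is no depth.
- optics.camera_info(name): a dict with "fx", "fy", "cx", "cy" (pixels), "k1" (the pictures are not rectified: a ray, as slopes to the right and down, at radius r is drawn at 1 + k1 r^2 times it, then the intrinsics apply), "R" (3x3) and "t" (3): a world point X has camera coordinates R X + t. Camera axes: x right, y down, z forward; pixel columns grow to the right and rows downward; lengths in mm; the calibration is good to about 2 mm. A picture is of the moment at which its call begins: read the wrist's pose just before it. camera_info takes no time and is no camera call; for the wrist camera it gives the pose at the moment of the call.
- manip.sign_off(): hands the job in, once; it reports no verdict.
The state is a dict: "time": time; "joint_positions": joint angles; "dq": joint speeds; "joint_efforts": joint torques, N m; "tcp_pos": TCP position; "tcp_rot": TCP orientation; "ft_force": force on the tool from outside, world axes, zero at the start; "wrist_torque": the same for the moment, N m; "width": finger opening in mm.
Only numpy, scipy, OpenCV 4.12 (cv2) and the standard library are available. Lean on these libraries where they do the work, as an engineer would, in place of code of your own. Each camera call takes 0.05 s, during which the arm holds its last target.

## Working session

There is one attempt and no reset: what is moved stays moved. The work goes in short steps, Python scripts to look and compute and a tool call to move; the robot and the scene stay as the last step left them, time stands still between calls to the robot, and variables do not carry over. Pictures are saved under pics/ and viewed, and the job is handed in when it is done.

Besides the shell and the picture viewer there is one more tool, called after "Emit:" as name(argument=value, ...), one argument or row to a line, values as JSON. arm_command: Moves the arm, as the interface text tells. Scaled input: -1 to 1 covers 100 mm each way for a shift and pi/2 rad each way for a turn. Its arguments: {"type":"object","properties":{"plan":{"type":"array"},"squeeze":{"type":"number"}},"required":["plan"]}

```bash
ls; mkdir -p pics; python3 - <<'E'
from plant import manip, optics
import cv2
s=manip.get_state()
print({k:(v if not hasattr(v,'__len__') else [round(float(x),3) for x in v]) for k,v in s.items()}, manip.grasp_offset)
for n in ["scene","top","wrist"]:
    i=optics.camera_info(n); print(n,i)
    im=optics.capture(n); cv2.imwrite(f"pics/{n}0.png",im[:,:,::-1])
E
```

```text
pics
{'time': 0.0, 'joint_positions': [1.182, 0.418, -0.01, 1.614, 0.005, 1.111, -0.053], 'dq': [0.001, -0.0, 0.0, -0.0, 0.0, -0.001, -0.001], 'joint_efforts': [0.002, -86.443, 0.679, -43.49, 0.019, 0.007, 0.0], 'tcp_pos': [212.315, -587.457, 230.66], 'tcp_rot': [0.985, 0.173, -0.0, -0.001], 'ft_force': [0.946, -0.274, 0.625], 'wrist_torque': [0.017, 0.027, -0.021], 'width': 85.5378342102214} 18.700000000000003
scene {'fx': 399.0663280426706, 'fy': 399.0663280426706, 'cx': 318.89331382311406, 'cy': 198.04250818678196, 'k1': 0.019772251256170964, 'R': array([[ 0.21302941,  0.97694724, -0.01387646],
       [ 0.84191204, -0.19075391, -0.50477426],
       [-0.49578481,  0.09584901, -0.86313984]]), 't': array([-110.99757047, -436.70578804, 1270.49537118])}
top {'fx': 368.51390694410884, 'fy': 368.51390694410884, 'cx': 324.73850895041824, 'cy': 195.01010504698024, 'k1': -0.024731289830918695, 'R': array([[-0.02158698, -0.9997423 ,  0.00702333],
       [-0.98510432,  0.02007114, -0.17078239],
       [ 0.17059741, -0.01060539, -0.98528374]]), 't': array([   7.1373287 ,  570.88033084, 1050.76152128])}
wrist {'fx': 326.94352013611297, 'fy': 326.94352013611297, 'cx': 318.7241288212815, 'cy': 194.83894418922904, 'k1': -0.02700921396841542, 'R': array([[ 0.33971591, -0.9405255 , -0.00220824],
       [-0.89327246, -0.32338129,  0.31223205],
       [-0.29437631, -0.10409764, -0.9500033 ]]), 't': array([-624.57795824,  -40.71999318,  381.88621609])}
```

View pics/scene0.png

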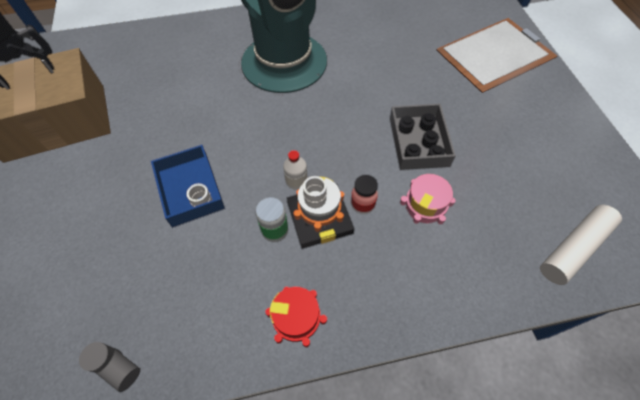

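View pics/top0.png

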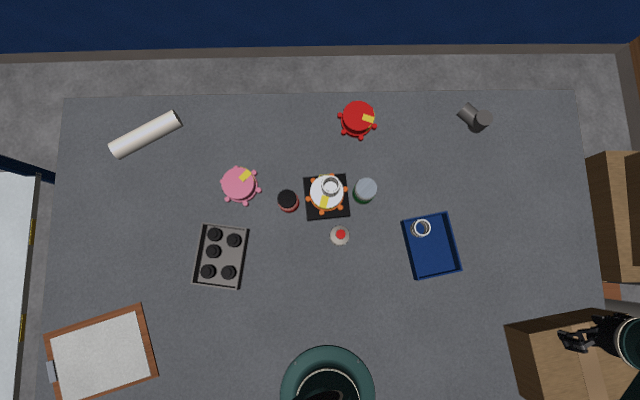

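View pics/wrist0.png

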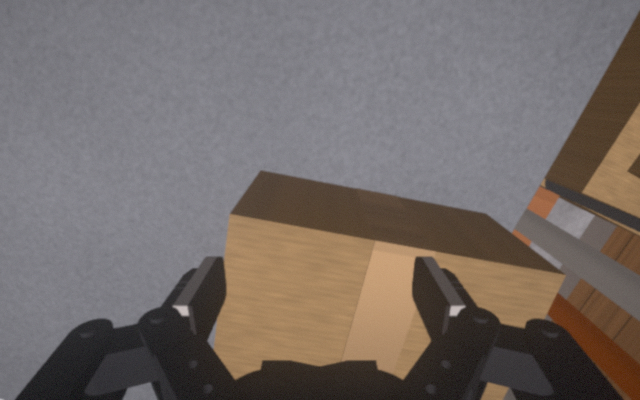

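The scene view shows the tub and dock at about (320,205). The white coupling is on the lid at (315,188), the blue bin at (187,185), the tin at (271,217), the bottle at (295,170), and the jar at (365,193). The tab is at (327,235). I'll zoom in to measure.

```bash
cat > h.py <<'E'
import numpy as np, cv2
from plant import manip, optics
def ray(i,px):
    px=np.atleast_2d(np.asarray(px,float))
    K=np.array([[i['fx'],0,i['cx']],[0,i['fy'],i['cy']],[0,0,1]])
    u=cv2.undistortPoints(px.reshape(-1,1,2),K,np.array([i['k1'],0,0,0,0.])).reshape(-1,2)
    d=np.c_[u,np.ones(len(u))]@i['R']
    return -i['R'].T@i['t'], d/np.linalg.norm(d,axis=1,keepdims=True)
def plane(i,px,z):
    c,d=ray(i,px); return c+d*((z-c[2])/d[:,2])[:,None]
def proj(i,X):
    X=np.atleast_2d(np.asarray(X,float)); K=np.array([[i['fx'],0,i['cx']],[0,i['fy'],i['cy']],[0,0,1]])
    r,_=cv2.Rodrigues(i['R']); return cv2.projectPoints(X,r,i['t'],K,np.array([i['k1'],0,0,0,0.]))[0].reshape(-1,2)
def crop(im,x0,y0,x1,y1,f,name):
    cv2.imwrite(name,cv2.resize(im[y0:y1,x0:x1],None,fx=f,fy=f,interpolation=cv2.INTER_CUBIC))
def st():
    s=manip.get_state(); return s
E
python3 - <<'E'
from h import *
t=cv2.imread('pics/top0.png'); s=cv2.imread('pics/scene0.png')
crop(t,270,150,400,250,6,'pics/tc.png')
crop(s,240,140,390,250,5,'pics/sc.png')
crop(t,390,200,480,290,6,'pics/tb.png')
E
```

```text
(no output)
```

View pics/tc.png

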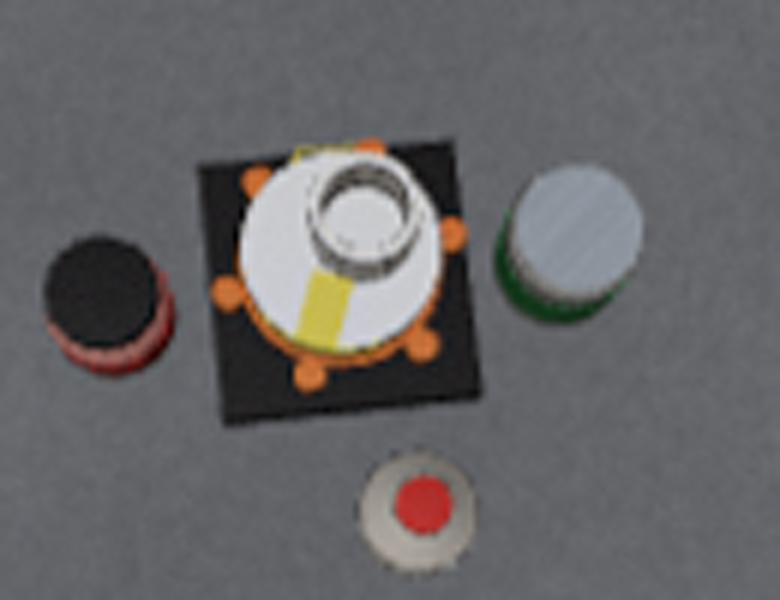

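View pics/sc.png

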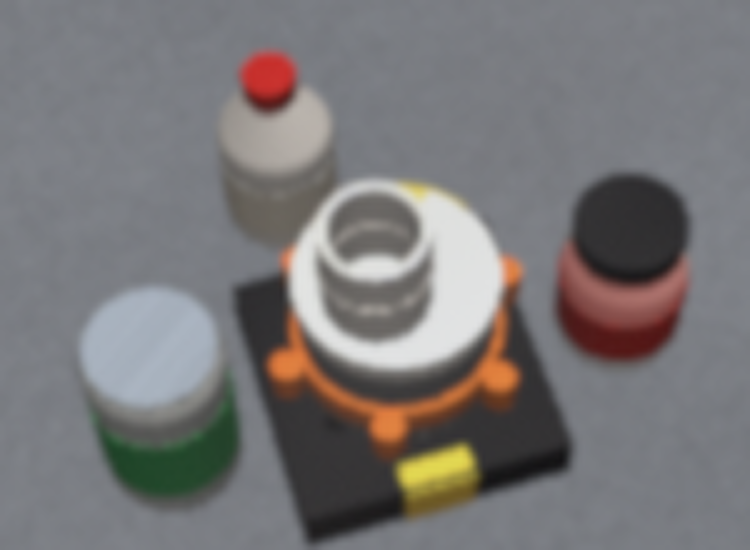

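View pics/tb.png

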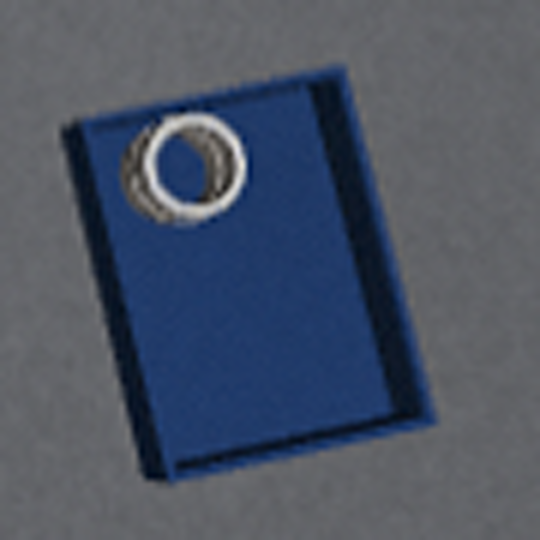

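```bash
python3 - <<'E'
from h import *
T=optics.camera_info('top');S=optics.camera_info('scene')
print('cams',ray(T,[[320,200]])[0],ray(S,[[320,200]])[0])
def u(p,x0,y0,f): return (np.atleast_2d(p)+.5)/f-.5+[x0,y0]
tc=lambda p:u(p,270,150,6); sc=lambda p:u(p,240,140,5); tb=lambda p:u(p,390,200,6)
P=lambda n,X:print(n,np.round(X[:,:2],1).tolist())
P('dock top T',plane(T,tc([(200,165),(455,140),(482,397),(225,425)]),30)); 
P('dock T center',plane(T,tc([(200,165),(455,140),(482,397),(225,425)]),30).mean(0)[None])
P('dock S (L,front-l,front-r)',plane(S,sc([(235,290),(310,518),(570,448)]),30))
P('tab',plane(S,sc([(437,462)]),30))
P('coup T',plane(T,tc([(364,207)]),168));P('coup S',plane(S,sc([(375,231)]),168))
P('coup S lower',plane(S,sc([(375,288)]),113))
P('lid T',plane(T,tc([(340,250)]),113));P('lid S',plane(S,sc([(396,277)]),113))
P('stripe T in,out',plane(T,tc([(334,277),(320,347)]),113))
P('lobes T',plane(T,tc([(310,375),(422,344),(453,236),(228,294),(258,183),(372,148)]),75))
P('tin',plane(T,tc([(580,230)]),108));P('tinS',plane(S,sc([(150,347)]),108))
P('jar',plane(T,tc([(100,292)]),95));P('jarS',plane(S,sc([(631,226)]),95))
P('pri',plane(T,tc([(425,505)]),115));P('priS',plane(S,sc([(269,75)]),115))
P('bin rim',plane(T,tb([(68,125),(347,70),(437,422),(165,482)]),50))
P('bincoup',plane(T,tb([(195,164)]),60))
E
```

```text
cams [ 383.27355556    6.82100957 1132.74442115] [1021.20591728  -96.64028751  874.63708101]
dock top T [[631.3, 60.6], [641.8, -70.0], [509.3, -79.4], [497.9, 49.6]]
dock T center [[570.1, -9.8]]
dock S (L,front-l,front-r) [[517.3, -80.0], [644.9, -67.3], [636.6, 58.4]]
tab [[630.0, -4.0]]
coup T [[579.6, -18.9]]
coup S [[584.4, -20.6]]
coup S lower [[579.5, -20.9]]
lid T [[570.5, -8.6]]
lid S [[576.0, -10.6]]
stripe T in,out [[557.7, -5.5], [524.8, 1.7]]
lobes T [[516.6, 6.6], [530.5, -47.8], [583.3, -64.4], [556.9, 45.5], [611.6, 30.1], [628.0, -26.0]]
tin [[578.7, -122.3]]
tinS [[584.2, -122.9]]
jar [[555.8, 105.6]]
jarS [[562.7, 102.8]]
pri [[450.3, -45.0]]
priS [[455.7, -45.6]]
bin rim [[490.0, -228.2], [514.3, -368.6], [342.1, -399.4], [317.2, -265.4]]
bincoup [[468.6, -287.0]]
```

Emit:
arm_command(
  plan=[
    {"xyz": [0.87, -0.69, -0.1], "dr": [0, 0, 0], "claw": -1},
    {"xyz": [0.87, -0.69, -0.1], "dr": [0, 0, 0], "claw": -1},
    {"xyz": [0.87, -0.69, -0.1], "dr": [0, 0, 0], "claw": -1},
  ],
  squeeze=30,
)

```text
time: 0.45
tcp_pos: [274.1, -489.3, 241.7]
tcp_rot: [0.985, 0.175, 0.001, -0.0]
ft_force: [0.2, -0.8, 0.8]
width: 85.6
```

Emit:
arm_command(
  plan=[
    {"xyz": [0.87, -0.69, -0.1], "dr": [0, 0, 0], "claw": -1},
    {"xyz": [0.87, -0.69, -0.1], "dr": [0, 0, 0], "claw": -1},
    {"xyz": [0.87, -0.69, -0.1], "dr": [0, 0, 0], "claw": -1},
  ],
)

```text
time: 0.75
tcp_pos: [332.1, -394.7, 251.8]
tcp_rot: [0.985, 0.175, 0.001, -0.0]
ft_force: [-0.0, -0.5, -0.7]
width: 85.5
```

Emit:
arm_command(
  plan=[
    {"xyz": [0.87, -0.69, -0.1], "dr": [0, 0, 0], "claw": -1},
    {"xyz": [0.87, -0.69, -0.1], "dr": [0, 0, 0], "claw": -1},
    {"xyz": [0.87, -0.69, -0.1], "dr": [0, 0, 0], "claw": -1},
  ],
)

```text
time: 1.05
tcp_pos: [390.1, -300.2, 261.8]
tcp_rot: [0.985, 0.175, 0.001, -0.0]
ft_force: [-0.3, -1.4, -0.1]
width: 85.1
```

Emit:
arm_command(
  plan=[
    {"xyz": [0.87, -0.69, -0.1], "dr": [0, 0, 0], "claw": -1},
    {"xyz": [0.87, -0.69, -0.1], "dr": [0, 0, 0], "claw": -1},
    {"xyz": [0.87, -0.69, -0.1], "dr": [0, 0, 0], "claw": -1},
  ],
)

```text
time: 1.35
tcp_pos: [448.2, -205.6, 271.8]
tcp_rot: [0.985, 0.175, 0.001, -0.0]
ft_force: [0.0, -1.1, -0.0]
width: 85.4
```

Emit:
arm_command(
  plan=[
    {"xyz": [0.87, -0.69, -0.1], "dr": [0, 0, 0], "claw": -1},
    {"xyz": [0.87, -0.69, -0.1], "dr": [0, 0, 0], "claw": -1},
    {"xyz": [0.87, -0.69, -0.1], "dr": [0, 0, 0], "claw": -1},
  ],
)

```text
time: 1.65
tcp_pos: [506.3, -111.0, 281.7]
tcp_rot: [0.985, 0.175, 0.001, -0.001]
ft_force: [-0.6, -0.6, 0.4]
width: 85.3
```

```bash
python3 - <<'E'
from h import *
s=st(); print(s['time'],np.round(s['joint_positions'],2),np.round(s['tcp_pos'],1),np.round(s['dq'],2))
i=optics.camera_info('wrist'); im=optics.capture('wrist'); cv2.imwrite('pics/w1.png',im[:,:,::-1]); np.save('w1.npy',i,allow_pickle=True)
E
```

```text
1.65 [ 0.48  0.2  -0.37  1.81  0.08  1.15 -1.13] [ 506.3 -111.   281.7] [-0.11  0.06 -0.01 -0.07  0.04  0.03 -0.16]
```

View pics/w1.png

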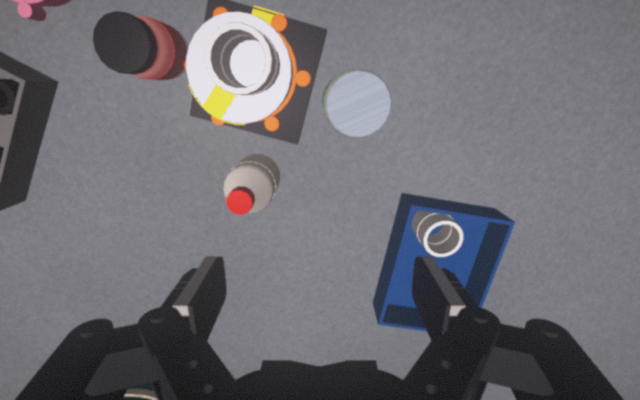

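```bash
python3 - <<'E'
from h import *
crop(cv2.imread('pics/w1.png'),180,0,340,120,5,'pics/w1c.png')
E
```

```text
(no output)
```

View pics/w1c.png

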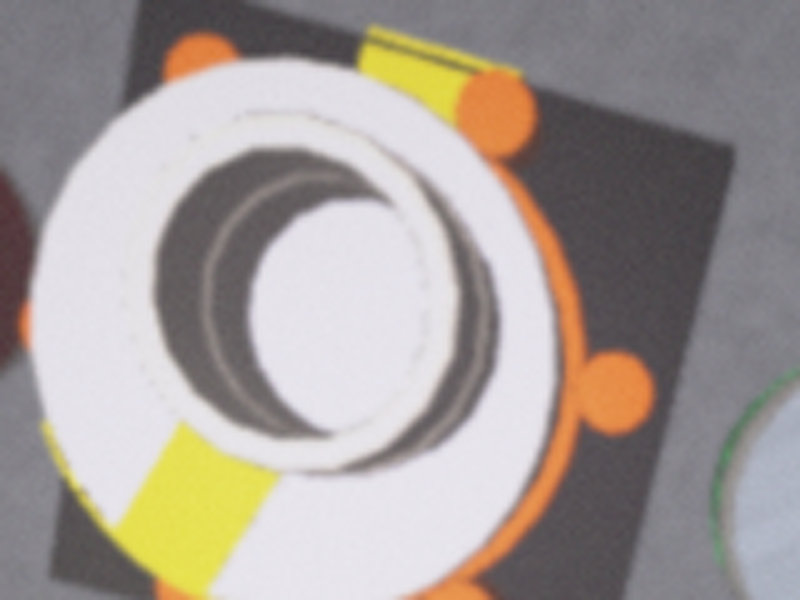

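```bash
python3 - <<'E'
from h import *
W=np.load('w1.npy',allow_pickle=True).item()
u=lambda p:(np.atleast_2d(p)+.5)/5-.5+[180,0]
P=lambda n,p,z:print(n,np.round(plane(W,p,z)[:,:2],1).tolist())
P('coup',u([(293,292)]),168);P('floorhole',u([(345,315)]),113)
P('lid',u([(295,328)]),113);P('lobes',u([(497,113),(617,391)]),75)
P('stripe',u([(230,450),(165,560)]),113)
P('dock corner',u([(735,150)]),30)
P('tab ends',u([(370,28),(520,72)]),30)
P('dockcorner low', [(299,142),(191,115),(326,30)],30)
P('tin',[(357,104)],108);P('primercap',[(240,202)],115);P('jar',[(125,43)],95)
P('bin rim',[(402,194),(513,221),(490,330)],50);P('bc',[(441,239)],60)
E
```

```text
coup [[581.4, -20.8]]
floorhole [[580.8, -17.1]]
lid [[575.6, -9.3]]
lobes [[625.9, -26.1], [585.7, -64.9]]
stripe [[551.4, -3.8], [528.3, 2.4]]
dock corner [[642.5, -70.1]]
tab ends [[638.1, 12.4], [641.0, -20.8]]
dockcorner low [[515.2, -82.2], [501.5, 48.6], [641.9, -69.6]]
tin [[580.8, -121.9]]
primercap [[451.9, -46.5]]
jar [[558.1, 101.2]]
bin rim [[502.2, -219.6], [518.1, -365.5], [361.3, -422.3]]
bc [[467.8, -285.8]]
```

Emit:
arm_command(
  plan=[
    {"xyz": [1.0, -0.59, 0.4], "dr": [0, 0, 0], "claw": -1},
    {"xyz": [1.0, -0.59, 0.4], "dr": [0, 0, 0], "claw": -1},
    {"xyz": [1.0, -0.59, 0.6], "dr": [0, 0, 0], "claw": -1},
    {"xyz": [1.0, -0.59, 0.6], "dr": [0, 0, 0], "claw": -1},
  ],
)

```text
time: 2.1
tcp_pos: [577.8, -24.2, 217.5]
tcp_rot: [0.985, 0.174, -0.002, -0.001]
ft_force: [-1.0, -0.9, -0.8]
width: 85.4
```

Emit:
arm_command(
  plan=[
    {"xyz": [0.02, 0, 0.4], "dr": [0, 0, 0], "claw": -1},
    {"xyz": [0.02, 0, 0.8], "dr": [0, 0, 0], "claw": -1},
    {"xyz": [0.02, 0, 0.92], "dr": [0, 0, 0], "claw": -1},
    {"xyz": [0.02, 0, 0.92], "dr": [0, 0, 0], "claw": -1},
  ],
)

```text
time: 2.5
tcp_pos: [579.3, -26.5, 128.5]
tcp_rot: [0.985, 0.172, -0.001, -0.0]
ft_force: [1.1, -0.0, 0.7]
width: 85.4
```

```bash
python3 - <<'E'
from h import *
s=st(); print(s['time'],np.round(s['tcp_pos'],1),np.round(s['ft_force'],1))
im=optics.capture('wrist'); cv2.imwrite('pics/w2.png',im[:,:,::-1])
E
```

```text
2.5 [579.3 -26.5 128.5] [ 1.1 -0.   0.7]
```

View pics/w2.png

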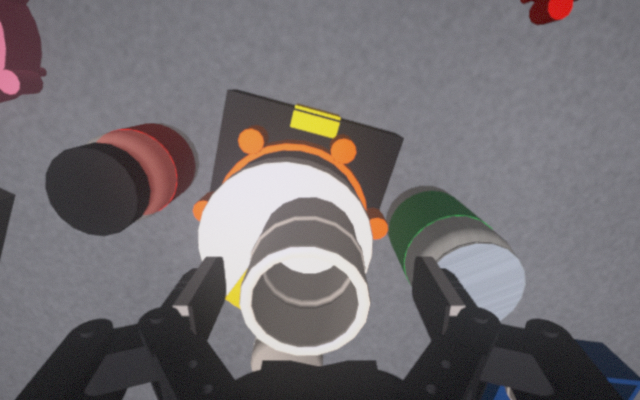

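Emit:
arm_command(
  plan=[
    {"xyz": [0.04, -0.05, 0.0], "dr": [0, 0, 0], "claw": -1},
    {"xyz": [0.04, -0.05, 0.0], "dr": [0, 0, 0], "claw": -0.2},
    {"xyz": [0.04, -0.05, 0.0], "dr": [0, 0, 0], "claw": 1},
    {"xyz": [0.04, -0.05, 0.0], "dr": [0, 0, 0], "claw": 1},
    {"xyz": [0.04, -0.05, 0.0], "dr": [0, 0, 0], "claw": 1},
    {"xyz": [0.04, -0.05, 0.0], "dr": [0, 0, 0], "claw": 1},
    {"xyz": [0.04, -0.05, 0.0], "dr": [0, 0, 0], "claw": 1},
  ],
  squeeze=30,
)

```text
time: 3.25
tcp_pos: [582.7, -19.2, 130.2]
tcp_rot: [0.985, 0.173, 0.001, 0.0]
ft_force: [-1.1, -0.0, 8.2]
width: 49.2
```

```bash
python3 - <<'E'
from h import *
s=st(); print(s['time'],np.round(s['tcp_pos'],1),np.round(s['ft_force'],1),s['width'])
im=optics.capture('wrist'); cv2.imwrite('pics/w3.png',im[:,:,::-1])
E
```

```text
3.25 [582.7 -19.2 130.2] [-1.1 -0.   8.2] 49.15876353425088
```

View pics/w3.png

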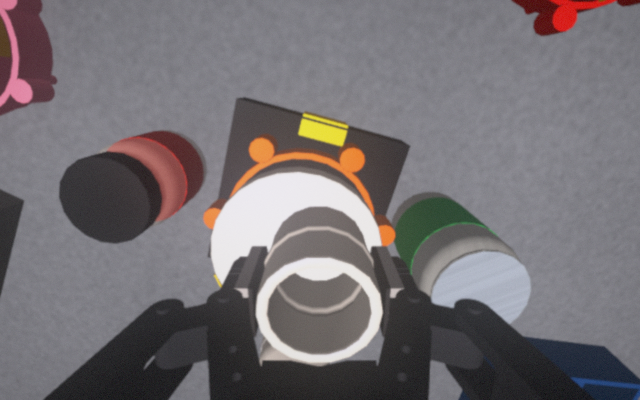

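Emit:
arm_command(
  plan=[
    {"xyz": [0, 0, -0.3], "dr": [0, 0, 0], "claw": 1},
    {"xyz": [0, 0, -0.7], "dr": [0, 0, 0], "claw": 1},
    {"xyz": [-0.4, 0.3, -0.8], "dr": [0, 0, 0], "claw": 1},
    {"xyz": [-0.8, 0.6, -0.8], "dr": [0, 0, 0], "claw": 1},
    {"xyz": [-0.96, 0.73, -0.8], "dr": [0, 0, 0], "claw": 1},
  ],
)

```text
time: 3.8
tcp_pos: [514.6, -124.3, 209.9]
tcp_rot: [0.985, 0.171, -0.0, 0.001]
ft_force: [1.3, -0.0, 0.3]
width: 49.0
```

Emit:
arm_command(
  plan=[
    {"xyz": [-0.4, 0.3, 0], "dr": [0, 0, 0], "claw": 1},
    {"xyz": [-0.8, 0.6, 0], "dr": [0, 0, 0], "claw": 1},
    {"xyz": [-0.96, 0.73, 0], "dr": [0, 0, 0], "claw": 1},
  ],
)

```text
time: 4.1
tcp_pos: [448.5, -225.6, 209.6]
tcp_rot: [0.985, 0.17, -0.0, 0.001]
ft_force: [1.0, 0.6, -0.5]
width: 49.1
```

Emit:
arm_command(
  plan=[
    {"xyz": [-0.4, 0.3, 0], "dr": [0, 0, 0.03], "claw": 1},
    {"xyz": [-0.8, 0.6, 0], "dr": [0, 0, 0.07], "claw": 1},
    {"xyz": [-0.94, 0.71, 0], "dr": [0, 0, 0.09], "claw": 1},
    {"xyz": [-0.94, 0.71, 0.0], "dr": [0, 0, 0.09], "claw": 1},
  ],
)

```text
time: 4.5
tcp_pos: [385.3, -322.9, 209.5]
tcp_rot: [0.995, 0.1, -0.0, 0.0]
ft_force: [0.5, 0.2, -0.9]
width: 49.1
```

```bash
python3 - <<'E'
from h import *
s=st(); print(s['time'],np.round(s['joint_positions'],2),np.round(s['tcp_pos'],1),np.round(s['tcp_rot'],3),np.round(s['ft_force'],1),s['width'])
im=optics.capture('wrist'); cv2.imwrite('pics/w4.png',im[:,:,::-1])
im=optics.capture('top')[:,:,::-1]; crop(im,350,150,510,290,5,'pics/t4.png'); cv2.imwrite('pics/top4.png',im)
E
```

```text
4.5 [ 0.83  0.23 -0.22  1.93  0.06  0.99 -0.79] [ 385.3 -322.9  209.5] [ 0.995  0.1   -0.     0.   ] [ 0.5  0.2 -0.9] 49.090051527528054
```

View pics/w4.png

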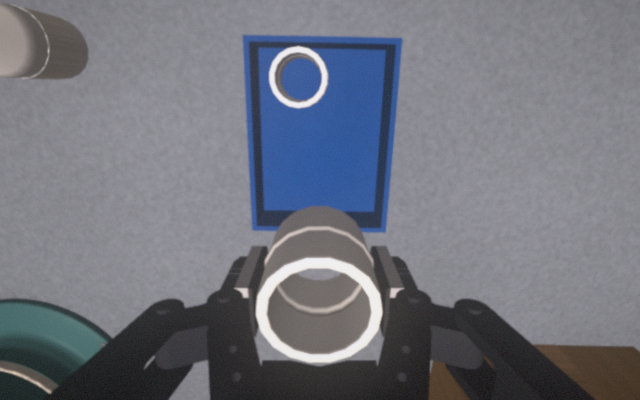

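View pics/top4.png

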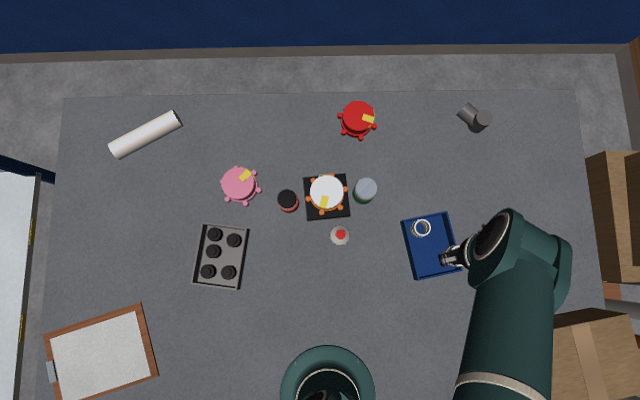

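```bash
python3 - <<'E'
from h import *
W=optics.camera_info('wrist')
X=plane(W,[(245,37),(402,39),(385,231),(253,229)],50)[:,:2];print(X.round(1),X.mean(0))
print(plane(W,[(299,77)],60))
a=np.radians(12);c=X.mean(0);print(c-28*np.array([np.cos(a),np.sin(a)]))
E
```

```text
[[ 493.8 -234.2]
 [ 519.5 -364.9]
 [ 344.8 -397.7]
 [ 319.5 -266.5]] [ 419.40000726 -315.8355846 ]
[[ 471.25905287 -285.7218745    60.        ]]
[ 392.01187444 -321.65711194]
```

Emit:
arm_command(
  plan=[
    {"xyz": [0.06, 0, 0.4], "dr": [0, 0, 0], "claw": 1},
    {"xyz": [0.06, 0, 0.8], "dr": [0, 0, 0], "claw": 1},
    {"xyz": [0.06, 0, 1.0], "dr": [0, 0, 0], "claw": 1},
  ],
)

```text
time: 4.9
tcp_pos: [393.0, -317.0, 106.7]
tcp_rot: [0.995, 0.104, -0.001, -0.001]
ft_force: [0.3, -0.5, 0.4]
width: 49.1
```

Emit:
arm_command(
  plan=[
    {"xyz": [0, 0, 0.4], "dr": [0, 0, 0], "claw": 1},
    {"xyz": [0, 0, 0.7], "dr": [0, 0, 0], "claw": 1},
    {"xyz": [0, 0, 0.82], "dr": [0, 0, 0], "claw": 1},
    {"xyz": [0, 0, 0.85], "dr": [0, 0, 0], "claw": 1},
    {"xyz": [0, 0, 0.86], "dr": [0, 0, 0], "claw": 1},
  ],
)

```text
time: 5.4
tcp_pos: [393.7, -319.1, 24.0]
tcp_rot: [0.995, 0.103, 0.0, 0.0]
ft_force: [0.5, -0.9, -0.3]
width: 49.2
```

Emit:
arm_command(
  plan=[
    {"xyz": [0, 0, 0.01], "dr": [0, 0, 0], "claw": 1},
    {"xyz": [0, 0, 0.02], "dr": [0, 0, 0], "claw": 1},
    {"xyz": [0, 0, 0.02], "dr": [0, 0, 0], "claw": 1},
  ],
)

```text
time: 5.7
tcp_pos: [393.5, -319.7, 22.3]
tcp_rot: [0.995, 0.103, 0.001, 0.001]
ft_force: [0.3, 0.7, 5.8]
width: 49.2
```

Contact registers 5.8 N, so the coupling is on the bin floor. I'll open part way and lift.

Emit:
arm_command(
  plan=[
    {"xyz": [0, 0, 0], "dr": [0, 0, 0], "claw": -0.5},
    {"xyz": [0, 0, 0], "dr": [0, 0, 0], "claw": -0.5},
    {"xyz": [0, 0, 0], "dr": [0, 0, 0], "claw": -0.5},
    {"xyz": [0, 0, 0], "dr": [0, 0, 0], "claw": -0.5},
    {"xyz": [0, 0, -0.2], "dr": [0, 0, 0], "claw": -0.5},
    {"xyz": [0, 0, -0.6], "dr": [0, 0, 0], "claw": -0.5},
    {"xyz": [0, 0, -1], "dr": [0, 0, 0], "claw": -0.5},
    {"xyz": [0, 0, -1], "dr": [0, 0, 0], "claw": -0.5},
  ],
)

```text
time: 6.5
tcp_pos: [394.7, -320.7, 125.8]
tcp_rot: [0.995, 0.102, 0.002, 0.002]
ft_force: [0.5, 0.2, -0.8]
width: 64.2
```

Emit:
arm_command(
  plan=[
    {"xyz": [0, 0, -0.5], "dr": [0, 0, 0], "claw": 1},
    {"xyz": [0, 0, -0.8], "dr": [0, 0, 0], "claw": 1},
    {"xyz": [0, 0, -0.8], "dr": [0, 0, 0], "claw": 1},
  ],
)

```text
time: 6.8
tcp_pos: [394.3, -320.4, 205.0]
tcp_rot: [0.995, 0.103, 0.002, 0.002]
ft_force: [0.1, -0.5, -0.3]
width: 21.0
```

```bash
python3 - <<'E'
from h import *
s=st(); print(s['time'],np.round(s['joint_positions'],2),np.round(s['tcp_pos'],1),np.round(s['tcp_rot'],3),np.round(s['ft_force'],1),s['width'])
im=optics.capture('wrist'); cv2.imwrite('pics/w5.png',im[:,:,::-1])
im=optics.capture('top')[:,:,::-1]; cv2.imwrite('pics/top5.png',im);crop(im,270,150,400,250,6,'pics/tc5.png')
E
```

```text
6.8 [ 0.83  0.24 -0.23  1.93  0.07  0.97 -0.81] [ 394.3 -320.4  205. ] [0.995 0.103 0.002 0.002] [ 0.1 -0.5 -0.3] 20.980670648321514
```

View pics/w5.png

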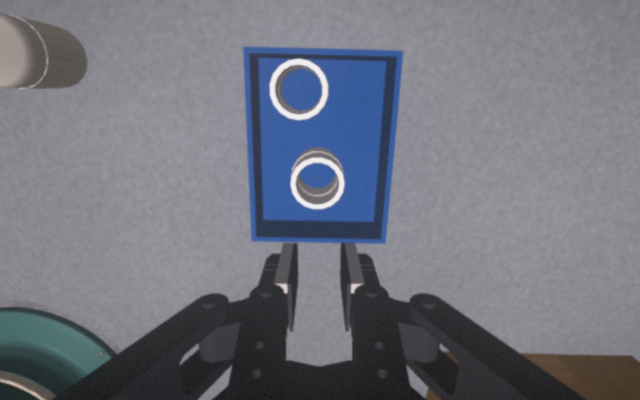

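View pics/tc5.png

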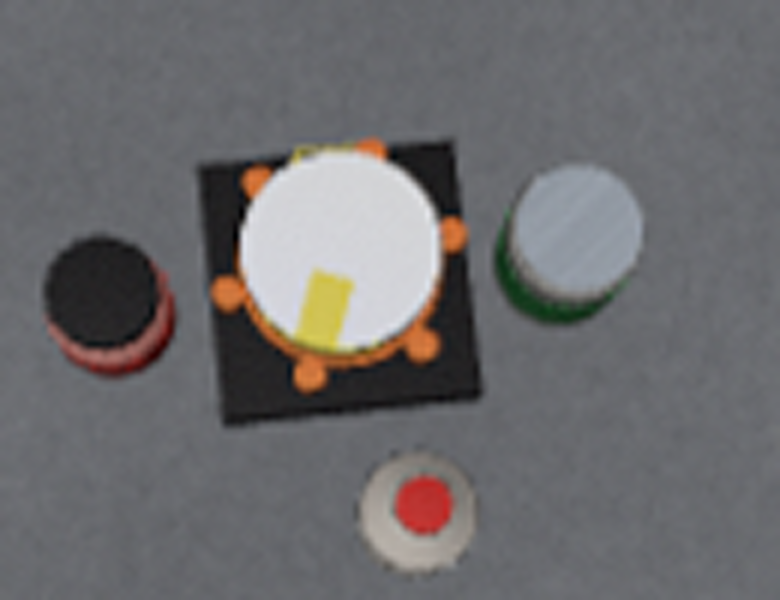

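The coupling stands upright in the bin, with its top ring at (318,183) in the wrist view. The tub is undisturbed, with its label at about 164°. The dock's tab is at about 4.5°, so the tub has to turn about 159° clockwise. Next I'll move to the first stroke.

Emit:
arm_command(
  plan=[
    {"xyz": [0.3, -0.34, 0], "dr": [0, 0, 0], "claw": 1},
    {"xyz": [0.6, -0.68, 0], "dr": [0, 0, 0], "claw": 1},
    {"xyz": [0.89, -1, 0], "dr": [0, 0, 0], "claw": 1},
  ],
)

```text
time: 7.2
tcp_pos: [459.6, -201.5, 200.0]
tcp_rot: [0.995, 0.102, -0.001, -0.001]
ft_force: [1.4, -1.0, -0.3]
width: -0.3
```

Emit:
arm_command(
  plan=[
    {"xyz": [0.3, -0.34, 0], "dr": [0, 0, 0], "claw": 1},
    {"xyz": [0.6, -0.68, 0], "dr": [0, 0, 0], "claw": 1},
    {"xyz": [0.89, -1, 0], "dr": [0, 0, 0], "claw": 1},
  ],
)

```text
time: 7.5
tcp_pos: [526.3, -85.2, 199.9]
tcp_rot: [0.995, 0.103, -0.001, -0.0]
ft_force: [0.9, -0.5, 0.1]
width: -0.2
```

Emit:
arm_command(
  plan=[
    {"xyz": [0.3, -0.34, 0], "dr": [0, 0, -0.09], "claw": 1},
    {"xyz": [0.6, -0.68, 0], "dr": [0, 0, -0.18], "claw": 1},
    {"xyz": [0.89, -1, 0], "dr": [0, 0, -0.27], "claw": 1},
    {"xyz": [0.89, -1, 0], "dr": [0, 0, -0.36], "claw": 1},
    {"xyz": [0.89, -1, 0], "dr": [0, 0, -0.45], "claw": 1},
    {"xyz": [0.89, -1, 0], "dr": [0, 0, -0.54], "claw": 1},
    {"xyz": [0.89, -1, 0], "dr": [0, 0, -0.63], "claw": 1},
    {"xyz": [0.89, -1, 0], "dr": [0, 0, -0.69], "claw": 1},
    {"xyz": [0.89, -1, 0], "dr": [0, 0, -0.69], "claw": 1},
  ],
)

```text
time: 8.4
tcp_pos: [592.4, 28.8, 199.7]
tcp_rot: [0.799, 0.602, -0.001, -0.001]
ft_force: [-0.7, 0.2, -0.8]
width: 0.2
```

```bash
cat >> h.py <<'E'
C=np.array([572.5,-10.])
def yaw(s):
    q=s['tcp_rot']; return np.degrees(2*np.arctan2(q[1],q[0]))
def rel(s,xyz,phi):
    "row from the current pose to xyz with tool x yaw phi (deg), tool down"
    from scipy.spatial.transform import Rotation as R
    A=R.from_quat(s['tcp_rot']); 
    B=R.from_quat([np.cos(np.radians(phi/2)),np.sin(np.radians(phi/2)),0,0])
    return A.inv().apply(np.asarray(xyz)-s['tcp_pos'])/100,(A.inv()*B).as_rotvec()/(np.pi/2)
def pt(phi,r,z): return np.array([*(C+r*np.array([np.cos(np.radians(phi)),np.sin(np.radians(phi))])),z])
def show():
    s=st(); print(s['time'],'q',np.round(s['joint_positions'],2),'p',np.round(s['tcp_pos'],1),'yaw',round(yaw(s),1),'rot',np.round(s['tcp_rot'],3),'F',np.round(s['ft_force'],1),round(s['width'],1)); return s
E
python3 - <<'E'
from h import *
s=show(); print(rel(s,pt(74,65,205),74))
im=optics.capture('wrist')[:,:,::-1]; cv2.imwrite('pics/w6.png',im)
E
```

```text
8.4 q [ 0.38  0.46 -0.63  1.71  0.3   1.07 -0.63] p [592.4  28.8 199.7] yaw 74.0 rot [ 0.799  0.602 -0.001 -0.001] F [-0.7  0.2 -0.8] 0.2
(array([ 0.22217552, -0.08494617, -0.05289642]), array([-1.60617195e-03, -3.38211616e-05, -3.10926307e-04]))
```

View pics/w6.png

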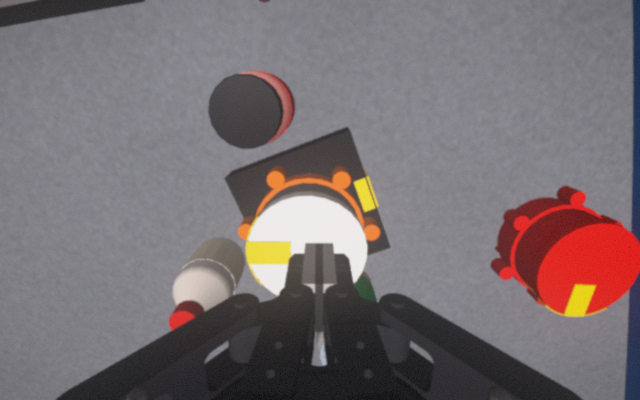

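```bash
python3 - <<'E'
from h import *
s=show(); W=optics.camera_info('wrist')
d=W['R']@s['tcp_pos']+W['t'];print('tcp cam',d, proj(W,s['tcp_pos']), 'tip width',34*d[2]/W['fx'])
L=plane(W,[(276,180),(342,180),(246,231),(372,232)],75)[:,:2]
print(L, np.degrees(np.arctan2(*(L-C).T[::-1])), np.hypot(*(L-C).T))
im=cv2.imread('pics/w6.png'); crop(im,220,130,400,300,4,'pics/w6c.png')
E
```

```text
8.45 q [ 0.38  0.46 -0.63  1.71  0.3   1.07 -0.63] p [592.5  28.8 200. ] yaw 73.7 rot [ 0.8    0.6   -0.001 -0.001] F [1.1 0.1 0.1] 0.0
tcp cam [ -0.32030311  31.3021772  161.1837628 ] [[318.07509109 258.26728201]] tip width 16.76206316270475
[[559.15660634  43.93302931]
 [613.11989222  28.21188573]
 [518.07025042   6.43147291]
 [626.47139465 -26.10248427]] [103.89631438  43.25037916 163.20177255 -16.61258844] [55.55913791 55.76848442 56.85587868 56.32229967]
```

View pics/w6c.png

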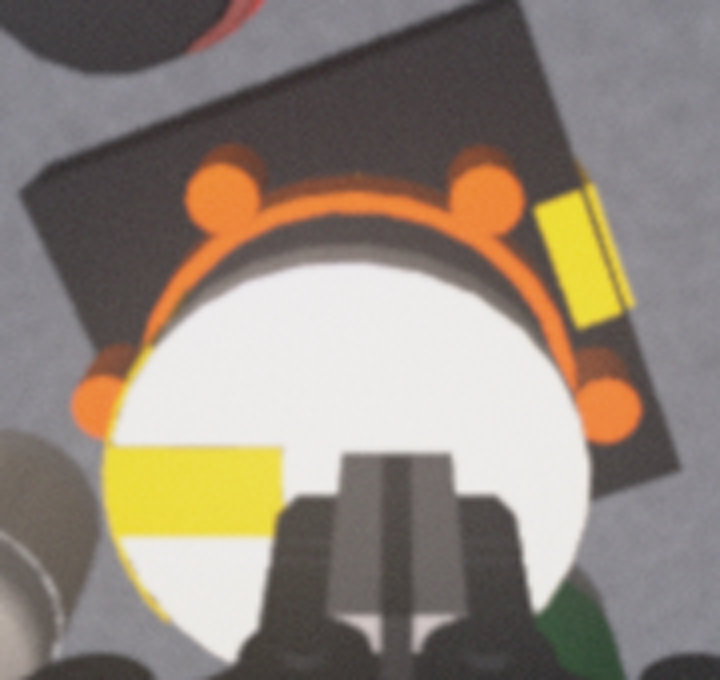

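Emit:
arm_command(
  plan=[
    {"xyz": [0.22, -0.08, 0.1], "dr": [0, 0, 0], "claw": 1},
    {"xyz": [0.22, -0.08, 0.4], "dr": [0, 0, 0], "claw": 1},
    {"xyz": [0.22, -0.08, 0.75], "dr": [0, 0, 0], "claw": 1},
    {"xyz": [0.22, -0.08, 0.75], "dr": [0, 0, 0], "claw": 1},
  ],
)

```text
time: 8.85
tcp_pos: [588.9, 51.9, 122.1]
tcp_rot: [0.8, 0.6, -0.003, -0.002]
ft_force: [0.3, -0.8, 0.1]
width: 0.2
```

```bash
python3 - <<'E'
from h import *
s=show(); print(rel(s,pt(73.7,65,55),73.7))
E
```

```text
8.85 q [ 0.31  0.55 -0.59  1.77  0.37  0.94 -0.72] p [588.9  51.9 122.1] yaw 73.7 rot [ 0.8    0.6   -0.003 -0.002] F [ 0.3 -0.8  0.1] 0.2
(array([0.01115348, 0.02054577, 0.67043216]), array([-0.00420731,  0.00136813,  0.00035266]))
```

Emit:
arm_command(
  plan=[
    {"xyz": [0.01, 0.02, 0.2], "dr": [0, 0, 0], "claw": 1},
    {"xyz": [0.01, 0.02, 0.4], "dr": [0, 0, 0], "claw": 1},
    {"xyz": [0.01, 0.02, 0.6], "dr": [0, 0, 0], "claw": 1},
    {"xyz": [0.01, 0.02, 0.67], "dr": [0, 0, 0], "claw": 1},
    {"xyz": [0.01, 0.02, 0.67], "dr": [0, 0, 0], "claw": 1},
  ],
)

```text
time: 9.35
tcp_pos: [593.6, 52.6, 59.5]
tcp_rot: [0.8, 0.6, -0.0, -0.0]
ft_force: [0.1, 0.3, 0.6]
width: -0.1
```

```bash
python3 - <<'E'
from h import *
s=show()
for p in [68,62,56,50,44,38,32,26,20]:
    a,b=rel(s,pt(p,65,55),p); print(p,a.round(3).tolist(),b.round(3).tolist())
E
```

```text
9.35 q [ 0.27  0.64 -0.55  1.8   0.44  0.83 -0.77] p [593.6  52.6  59.5] yaw 73.8 rot [ 0.8  0.6 -0.  -0. ] F [0.1 0.3 0.6] -0.1
68 [-0.014, 0.038, 0.045] [-0.0, 0.0, 0.064]
62 [-0.024, 0.105, 0.045] [-0.0, 0.0, 0.131]
56 [-0.042, 0.171, 0.045] [-0.0, 0.0, 0.198]
50 [-0.066, 0.234, 0.045] [-0.0, 0.0, 0.264]
44 [-0.096, 0.295, 0.045] [-0.0, 0.0, 0.331]
38 [-0.133, 0.352, 0.045] [-0.0, 0.0, 0.398]
32 [-0.176, 0.405, 0.045] [-0.0, 0.0, 0.464]
26 [-0.224, 0.453, 0.045] [-0.0, 0.0, 0.531]
20 [-0.277, 0.496, 0.045] [-0.0, 0.0, 0.598]
```

Emit:
arm_command(
  plan=[
    {"xyz": [-0.014, 0.04, 0.03], "dr": [0, 0, 0.064], "claw": 1},
    {"xyz": [-0.024, 0.105, 0.03], "dr": [0, 0, 0.131], "claw": 1},
    {"xyz": [-0.042, 0.17, 0.03], "dr": [0, 0, 0.198], "claw": 1},
    {"xyz": [-0.066, 0.235, 0.03], "dr": [0, 0, 0.264], "claw": 1},
    {"xyz": [-0.096, 0.295, 0.03], "dr": [0, 0, 0.331], "claw": 1},
    {"xyz": [-0.133, 0.352, 0.03], "dr": [0, 0, 0.398], "claw": 1},
  ],
)

```text
time: 9.95
tcp_pos: [624.6, 30.6, 58.0]
tcp_rot: [0.946, 0.324, 0.001, -0.0]
ft_force: [-0.6, 1.9, -0.4]
width: 0.2
```

```bash
python3 - <<'E'
from h import *
s=show()
im=optics.capture('scene')[:,:,::-1]; cv2.imwrite('pics/s7.png',im);crop(im,230,130,400,250,4,'pics/s7c.png')
E
```

```text
9.95 q [ 0.19  0.65 -0.39  1.72  0.32  0.83 -1.26] p [624.6  30.6  58. ] yaw 37.8 rot [ 0.946  0.324  0.001 -0.   ] F [-0.6  1.9 -0.4] 0.2
```

View pics/s7c.png

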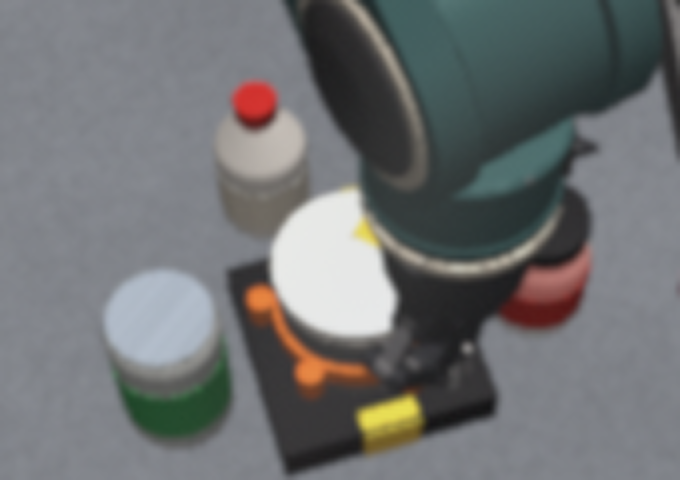

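```bash
python3 - <<'E'
from h import *
s=show()
for p in [32,26,20,14,8,2,-4,-10,-16,-22,-28,-35]:
    a,b=rel(s,pt(p,65,55),p); print(p,a.round(3).tolist(),b.round(3).tolist())
E
```

```text
10.0 q [ 0.19  0.65 -0.39  1.72  0.32  0.83 -1.26] p [625.3  29.6  58.1] yaw 37.3 rot [0.947 0.32  0.001 0.   ] F [ 0.7  0.4 -1.2] -0.3
32 [-0.013, 0.055, 0.031] [0.0, -0.001, 0.059]
26 [-0.023, 0.122, 0.031] [0.0, -0.001, 0.126]
20 [-0.04, 0.188, 0.031] [0.0, -0.001, 0.193]
14 [-0.063, 0.252, 0.031] [0.0, -0.001, 0.259]
8 [-0.093, 0.313, 0.031] [0.0, -0.001, 0.326]
2 [-0.13, 0.37, 0.031] [0.0, -0.001, 0.393]
-4 [-0.172, 0.423, 0.031] [0.0, -0.001, 0.459]
-10 [-0.22, 0.472, 0.031] [-0.0, -0.001, 0.526]
-16 [-0.272, 0.515, 0.031] [-0.0, -0.001, 0.593]
-22 [-0.329, 0.553, 0.031] [-0.0, -0.001, 0.659]
-28 [-0.389, 0.585, 0.031] [-0.0, -0.001, 0.726]
-35 [-0.463, 0.613, 0.031] [-0.0, -0.001, 0.804]
```

Emit:
arm_command(
  plan=[
    {"xyz": [-0.013, 0.055, 0.0], "dr": [0, 0, 0.06], "claw": 1},
    {"xyz": [-0.023, 0.12, 0.0], "dr": [0, 0, 0.126], "claw": 1},
    {"xyz": [-0.04, 0.188, 0.0], "dr": [0, 0, 0.193], "claw": 1},
    {"xyz": [-0.063, 0.252, 0.0], "dr": [0, 0, 0.26], "claw": 1},
    {"xyz": [-0.093, 0.313, 0.0], "dr": [0, 0, 0.326], "claw": 1},
    {"xyz": [-0.13, 0.37, 0.0], "dr": [0, 0, 0.393], "claw": 1},
  ],
)

```text
time: 10.6
tcp_pos: [637.6, -6.5, 58.1]
tcp_rot: [1.0, 0.022, 0.001, -0.001]
ft_force: [2.6, 2.5, 0.3]
width: -0.4
```

```bash
python3 - <<'E'
from h import *
s=show()
for p in [-4,-10,-16,-22,-28,-35]:
    a,b=rel(s,pt(p,65,57),p); print(p,a.round(3).tolist(),b.round(3).tolist())
E
```

```text
10.6 q [ 0.14  0.65 -0.24  1.7   0.2   0.82 -1.72] p [637.6  -6.5  58.1] yaw 2.6 rot [ 1.     0.022  0.001 -0.001] F [2.6 2.5 0.3] -0.4
-4 [-0.006, 0.08, 0.011] [-0.001, -0.002, 0.073]
-10 [-0.018, 0.148, 0.011] [-0.001, -0.002, 0.14]
-16 [-0.036, 0.213, 0.011] [-0.001, -0.002, 0.206]
-22 [-0.061, 0.276, 0.01] [-0.001, -0.002, 0.273]
-28 [-0.092, 0.337, 0.01] [-0.001, -0.002, 0.34]
-35 [-0.137, 0.402, 0.01] [-0.001, -0.002, 0.417]
```

Emit:
arm_command(
  plan=[
    {"xyz": [-0.006, 0.08, 0.0], "dr": [0, 0, 0.073], "claw": 1},
    {"xyz": [-0.018, 0.148, 0.0], "dr": [0, 0, 0.14], "claw": 1},
    {"xyz": [-0.036, 0.213, 0.0], "dr": [0, 0, 0.206], "claw": 1},
    {"xyz": [-0.06, 0.276, 0.0], "dr": [0, 0, 0.273], "claw": 1},
    {"xyz": [-0.092, 0.337, 0.0], "dr": [0, 0, 0.34], "claw": 1},
    {"xyz": [-0.137, 0.402, 0.0], "dr": [0, 0, 0.417], "claw": 1},
    {"xyz": [-0.137, 0.402, 0.0], "dr": [0, 0, 0.417], "claw": 1},
  ],
)

```text
time: 11.3
tcp_pos: [625.1, -48.5, 57.8]
tcp_rot: [0.954, -0.3, 0.001, -0.0]
ft_force: [1.8, -1.7, 0.5]
width: -0.1
```

```bash
python3 - <<'E'
from h import *
s=show()
im=optics.capture('scene')[:,:,::-1]; cv2.imwrite('pics/s8.png',im);crop(im,230,130,400,250,4,'pics/s8c.png')
im=optics.capture('top')[:,:,::-1]; cv2.imwrite('pics/t8.png',im);crop(im,270,150,400,250,6,'pics/t8c.png')
E
```

```text
11.3 q [ 0.09  0.62 -0.08  1.73  0.06  0.79 -2.2 ] p [625.1 -48.5  57.8] yaw -34.9 rot [ 0.954 -0.3    0.001 -0.   ] F [ 1.8 -1.7  0.5] -0.1
```

View pics/s8c.png

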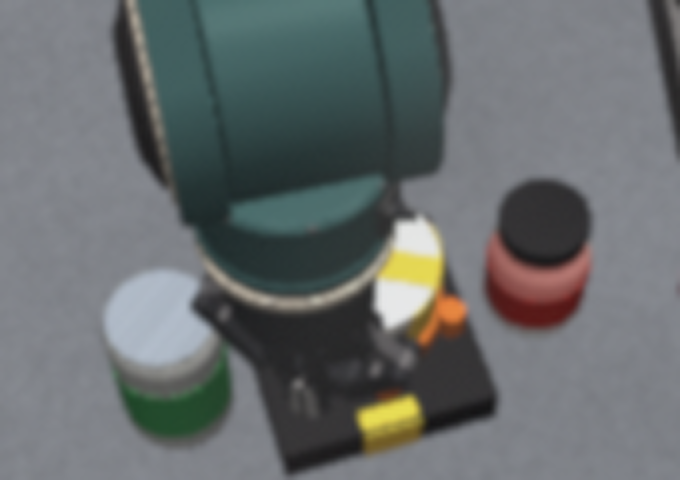

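View pics/t8c.png

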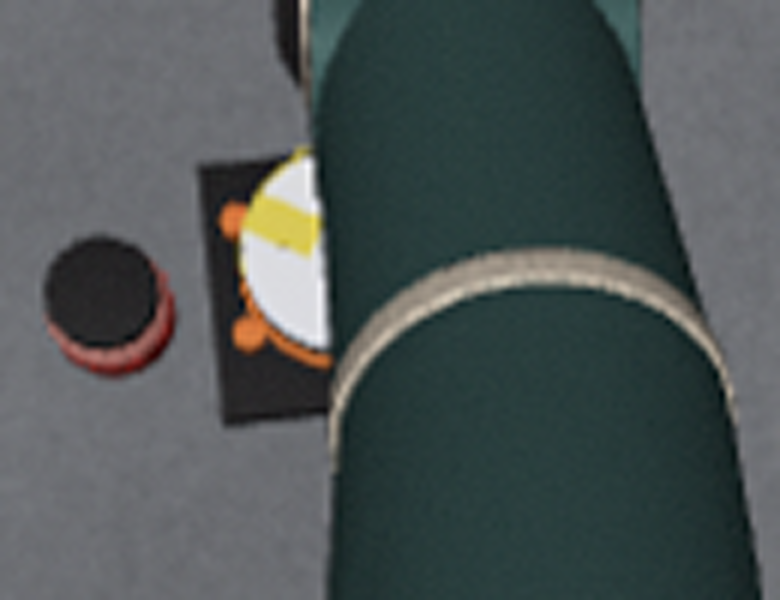

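```bash
python3 - <<'E'
from h import *
T=optics.camera_info('top')
u=lambda p:(np.atleast_2d(p)+.5)/6-.5+[270,150]
L=plane(T,u([(234,220),(248,333)]),75)[:,:2]; v=L-[571.1,-9.3]
print(L,np.degrees(np.arctan2(v[:,1],v[:,0])),np.hypot(*v.T))
E
```

```text
[[593.3743756   42.11132246]
 [537.60450331  36.13506611]] [ 66.57493289 126.3982655 ] [56.02920564 56.44726327]
```

```bash
python3 - <<'E'
from h import *
s=show()
for p in [-33,-27,-19,-11,-3,5,13,21,29,36.5]:
    a,b=rel(s,pt(p,66,90),p); print(p,a.round(3).tolist(),b.round(3).tolist())
E
```

```text
11.4 q [ 0.09  0.62 -0.08  1.73  0.07  0.79 -2.2 ] p [625.  -47.4  57.2] yaw -34.6 rot [ 0.955 -0.297  0.    -0.   ] F [ 0.6 -1.2  0.3] 0.1
-33 [0.015, -0.028, -0.328] [-0.001, -0.0, -0.018]
-27 [0.01, -0.097, -0.328] [-0.001, -0.0, -0.084]
-19 [-0.009, -0.187, -0.328] [-0.0, -0.0, -0.173]
-11 [-0.04, -0.274, -0.328] [-0.0, -0.0, -0.262]
-3 [-0.082, -0.356, -0.328] [-0.0, -0.001, -0.351]
5 [-0.136, -0.431, -0.328] [-0.0, -0.001, -0.44]
13 [-0.2, -0.497, -0.328] [-0.0, -0.001, -0.529]
21 [-0.272, -0.555, -0.328] [-0.0, -0.001, -0.618]
29 [-0.351, -0.601, -0.328] [-0.0, -0.001, -0.706]
36.5 [-0.431, -0.634, -0.328] [-0.0, -0.001, -0.79]
```

Emit:
arm_command(
  plan=[
    {"xyz": [0.015, -0.025, -0.03], "dr": [0, 0, -0.018], "claw": 1},
    {"xyz": [0.015, -0.025, -0.2], "dr": [0, 0, -0.018], "claw": 1},
    {"xyz": [0.015, -0.025, -0.35], "dr": [0, 0, -0.018], "claw": 1},
    {"xyz": [0.015, -0.025, -0.35], "dr": [0, 0, -0.018], "claw": 1},
    {"xyz": [0.01, -0.097, -0.35], "dr": [0, 0, -0.084], "claw": 1},
    {"xyz": [-0.009, -0.187, -0.35], "dr": [0, 0, -0.173], "claw": 1},
    {"xyz": [-0.04, -0.274, -0.35], "dr": [0, 0, -0.262], "claw": 1},
    {"xyz": [-0.082, -0.356, -0.35], "dr": [0, 0, -0.351], "claw": 1},
    {"xyz": [-0.136, -0.431, -0.35], "dr": [0, 0, -0.44], "claw": 1},
    {"xyz": [-0.2, -0.497, -0.35], "dr": [0, 0, -0.529], "claw": 1},
    {"xyz": [-0.272, -0.555, -0.35], "dr": [0, 0, -0.618], "claw": 1},
    {"xyz": [-0.351, -0.601, -0.35], "dr": [0, 0, -0.706], "claw": 1},
    {"xyz": [-0.431, -0.634, -0.35], "dr": [0, 0, -0.79], "claw": 1},
    {"xyz": [-0.431, -0.634, -0.35], "dr": [0, 0, -0.79], "claw": 1},
    {"xyz": [-0.431, -0.634, -0.2], "dr": [0, 0, -0.79], "claw": 1},
    {"xyz": [-0.431, -0.634, -0.05], "dr": [0, 0, -0.79], "claw": 1},
    {"xyz": [-0.431, -0.634, 0], "dr": [0, 0, -0.79], "claw": 1},
  ],
)

```text
time: 13.1
tcp_pos: [624.4, 28.2, 53.8]
tcp_rot: [0.951, 0.31, -0.001, -0.0]
ft_force: [-0.8, -0.1, 0.2]
width: -0.3
```

```bash
python3 - <<'E'
from h import *
s=show()
for p in [30,24,18,12,6,0,-6,-12,-18,-24]:
    a,b=rel(s,pt(p,65,57),p); print(p,a.round(3).tolist(),b.round(3).tolist())
im=optics.capture('scene')[:,:,::-1]; cv2.imwrite('pics/s9.png',im);crop(im,230,130,400,250,4,'pics/s9c.png')
E
```

```text
13.1 q [ 0.17  0.66 -0.37  1.72  0.3   0.82 -1.27] p [624.4  28.2  53.8] yaw 36.1 rot [ 0.951  0.31  -0.001 -0.   ] F [-0.8 -0.1  0.2] -0.3
30 [0.002, 0.072, -0.032] [-0.001, 0.002, 0.068]
24 [-0.009, 0.139, -0.032] [-0.001, 0.002, 0.135]
18 [-0.027, 0.205, -0.032] [-0.001, 0.002, 0.201]
12 [-0.051, 0.268, -0.032] [-0.0, 0.002, 0.268]
6 [-0.082, 0.329, -0.032] [-0.0, 0.002, 0.335]
0 [-0.119, 0.386, -0.032] [-0.0, 0.002, 0.401]
-6 [-0.162, 0.438, -0.032] [-0.0, 0.002, 0.468]
-12 [-0.211, 0.486, -0.032] [-0.0, 0.002, 0.535]
-18 [-0.264, 0.529, -0.032] [-0.0, 0.002, 0.601]
-24 [-0.321, 0.566, -0.031] [0.0, 0.002, 0.668]
```

View pics/s9c.png

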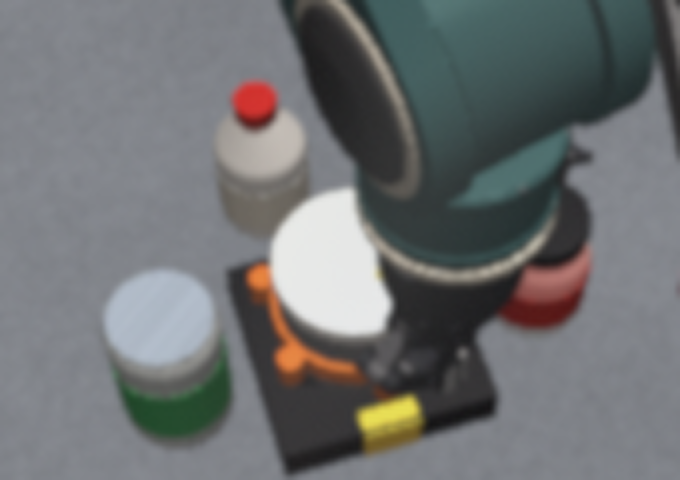

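Emit:
arm_command(
  plan=[
    {"xyz": [0.002, 0.072, -0.02], "dr": [0, 0, 0.068], "claw": 1},
    {"xyz": [-0.009, 0.139, -0.02], "dr": [0, 0, 0.135], "claw": 1},
    {"xyz": [-0.027, 0.205, -0.02], "dr": [0, 0, 0.201], "claw": 1},
    {"xyz": [-0.051, 0.268, -0.02], "dr": [0, 0, 0.268], "claw": 1},
    {"xyz": [-0.082, 0.329, -0.02], "dr": [0, 0, 0.335], "claw": 1},
    {"xyz": [-0.119, 0.386, -0.02], "dr": [0, 0, 0.401], "claw": 1},
    {"xyz": [-0.162, 0.438, -0.02], "dr": [0, 0, 0.468], "claw": 1},
    {"xyz": [-0.211, 0.486, -0.02], "dr": [0, 0, 0.535], "claw": 1},
    {"xyz": [-0.264, 0.529, -0.02], "dr": [0, 0, 0.601], "claw": 1},
    {"xyz": [-0.321, 0.566, -0.02], "dr": [0, 0, 0.668], "claw": 1},
    {"xyz": [-0.321, 0.566, -0.02], "dr": [0, 0, 0.668], "claw": 1},
  ],
)

```text
time: 14.25
tcp_pos: [633.4, -36.8, 58.5]
tcp_rot: [0.978, -0.209, 0.001, 0.0]
ft_force: [3.1, -1.9, 0.3]
width: 0.2
```

```bash
python3 - <<'E'
from h import *
s=show()
for p in [-26,-28,-30,-31,-32,-33,-34,-35,-36,-37,-38,-40]:
    a,b=rel(s,pt(p,65,57),p); print(p,a.round(3).tolist(),b.round(3).tolist())
im=optics.capture('scene')[:,:,::-1]; cv2.imwrite('pics/s10.png',im);crop(im,230,130,400,250,4,'pics/s10c.png')
im=optics.capture('top')[:,:,::-1]; cv2.imwrite('pics/t10.png',im);crop(im,270,150,400,250,6,'pics/t10c.png')
E
```

```text
14.25 q [ 0.09  0.64 -0.11  1.71  0.09  0.8  -2.05] p [633.4 -36.8  58.5] yaw -24.1 rot [ 0.978 -0.209  0.001  0.   ] F [ 3.1 -1.9  0.3] 0.2
-26 [-0.016, 0.026, 0.015] [0.0, -0.001, 0.021]
-28 [-0.017, 0.048, 0.015] [0.0, -0.001, 0.044]
-30 [-0.019, 0.071, 0.015] [0.0, -0.001, 0.066]
-31 [-0.02, 0.082, 0.015] [0.0, -0.001, 0.077]
-32 [-0.022, 0.093, 0.015] [0.0, -0.001, 0.088]
-33 [-0.023, 0.105, 0.015] [0.0, -0.001, 0.099]
-34 [-0.025, 0.116, 0.015] [0.0, -0.001, 0.11]
-35 [-0.027, 0.127, 0.015] [0.0, -0.001, 0.121]
-36 [-0.029, 0.138, 0.015] [0.0, -0.001, 0.132]
-37 [-0.032, 0.149, 0.015] [0.0, -0.001, 0.144]
-38 [-0.034, 0.16, 0.015] [0.0, -0.001, 0.155]
-40 [-0.04, 0.182, 0.015] [0.0, -0.001, 0.177]
```

View pics/s10c.png

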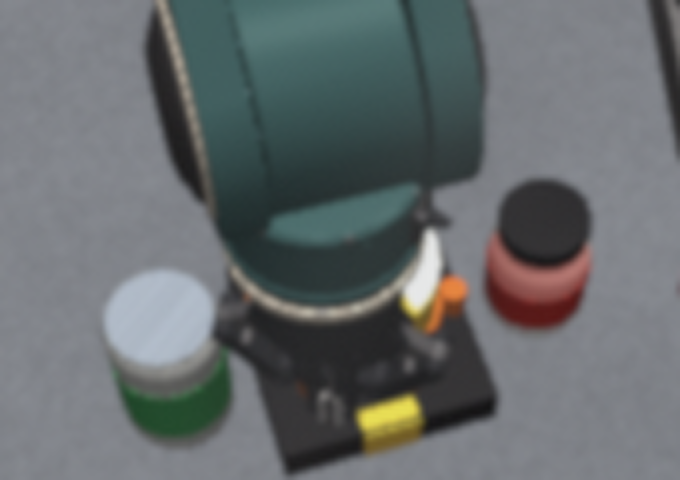

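View pics/t10c.png

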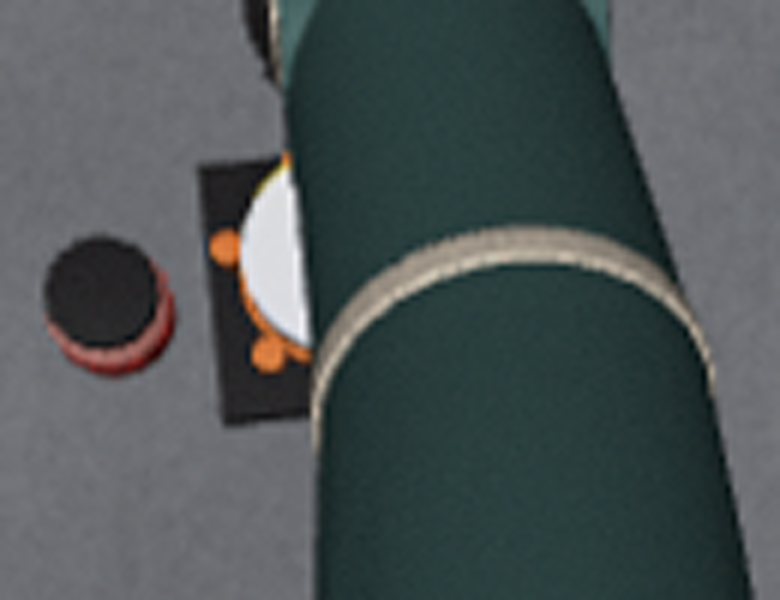

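```bash
cat >> h.py <<'E'
def lobes(pts,z=75):
    T=optics.camera_info('top'); L=plane(T,(np.atleast_2d(pts)+.5)/6-.5+[270,150],z)[:,:2]; v=L-[571.1,-9.3]
    return np.degrees(np.arctan2(v[:,1],v[:,0])).round(1),np.hypot(*v.T).round(1)
def auto(im,z=75):
    "lobe blobs in top image (BGR): orange mask, opened to keep round lobes"
    c=cv2.resize(im[150:250,270:400],None,fx=6,fy=6,interpolation=cv2.INTER_CUBIC)
    h=cv2.cvtColor(c,cv2.COLOR_BGR2HSV); m=cv2.inRange(h,(5,140,120),(17,255,255))
    m=cv2.morphologyEx(m,cv2.MORPH_OPEN,cv2.getStructuringElement(cv2.MORPH_ELLIPSE,(21,21)))
    n,_,st_,ce=cv2.connectedComponentsWithStats(m)
    o=[(ce[i].round(1).tolist(),int(st_[i,4])) for i in range(1,n)]
    for p,a in o: print(p,a,lobes([p],z))
E
python3 - <<'E'
from h import *
print(lobes([(224,248),(269,354)])); auto(cv2.imread('pics/t10.png'));
print('t8');auto(cv2.imread('pics/t8.png'));print('0');auto(cv2.imread('pics/top5.png'))
E
```

```text
(array([ 81.4, 141.1]), array([57.1, 56.5]))
[225.0, 247.4] 793 (array([81.1]), array([56.7]))
[270.3, 351.2] 1106 (array([140.7]), array([55.]))
t8
[231.9, 217.0] 473 (array([65.6]), array([57.6]))
[250.4, 331.7] 987 (array([126.6]), array([55.1]))
0
[453.9, 234.0] 561 (array([-76.7]), array([57.1]))
[228.6, 292.3] 877 (array([103.8]), array([56.1]))
[420.0, 342.4] 985 (array([-136.7]), array([54.7]))
[310.1, 370.5] 1056 (array([163.2]), array([54.7]))
```

Emit:
arm_command(
  plan=[
    {"xyz": [-0.01, 0.048, 0.01], "dr": [0, 0, 0.044], "claw": 1},
    {"xyz": [-0.02, 0.082, 0.01], "dr": [0, 0, 0.077], "claw": 1},
    {"xyz": [-0.025, 0.116, 0.01], "dr": [0, 0, 0.11], "claw": 1},
    {"xyz": [-0.03, 0.138, 0.01], "dr": [0, 0, 0.132], "claw": 1},
    {"xyz": [-0.03, 0.138, 0.01], "dr": [0, 0, 0.132], "claw": 1},
  ],
)

```text
time: 14.85
tcp_pos: [624.7, -47.0, 57.3]
tcp_rot: [0.952, -0.306, -0.0, -0.0]
ft_force: [1.5, -0.5, 0.9]
width: 0.3
```

```bash
python3 - <<'E'
from h import *
s=show()
im=optics.capture('top')[:,:,::-1]; auto(im)
v=s['tcp_pos'][:2]-C; print(np.degrees(np.arctan2(v[1],v[0])),np.hypot(*v))
for p in [-37,-38,-39,-40,-41,-42,-43,-44,-45,-46]:
    a,b=rel(s,pt(p,65,57),p); print(p,a.round(3).tolist(),b.round(3).tolist())
E
```

```text
14.85 q [ 0.07  0.62 -0.06  1.73  0.05  0.79 -2.21] p [624.7 -47.   57.3] yaw -35.7 rot [ 0.952 -0.306 -0.    -0.   ] F [ 1.5 -0.5  0.9] 0.3
[230.3, 224.2] 660 (array([69.2]), array([57.]))
[251.4, 336.6] 982 (array([128.8]), array([56.3]))
-35.375943781803926 63.97027948612693
-37 [0.01, 0.018, 0.003] [-0.0, 0.0, 0.015]
-38 [0.01, 0.03, 0.003] [-0.0, 0.0, 0.026]
-39 [0.009, 0.041, 0.003] [-0.0, 0.0, 0.037]
-40 [0.008, 0.052, 0.003] [-0.0, 0.0, 0.048]
-41 [0.007, 0.064, 0.003] [-0.0, 0.0, 0.059]
-42 [0.006, 0.075, 0.003] [-0.0, 0.0, 0.07]
-43 [0.005, 0.086, 0.003] [-0.0, 0.0, 0.081]
-44 [0.003, 0.097, 0.003] [-0.0, 0.0, 0.093]
-45 [0.002, 0.109, 0.003] [-0.0, 0.0, 0.104]
-46 [-0.0, 0.12, 0.003] [-0.0, 0.0, 0.115]
```

Emit:
arm_command(
  plan=[
    {"xyz": [0.005, 0.018, 0], "dr": [0, 0, 0.015], "claw": 1},
    {"xyz": [0.005, 0.03, 0], "dr": [0, 0, 0.026], "claw": 1},
    {"xyz": [0.005, 0.041, 0], "dr": [0, 0, 0.037], "claw": 1},
    {"xyz": [0.005, 0.047, 0], "dr": [0, 0, 0.043], "claw": 1},
    {"xyz": [0.005, 0.047, 0], "dr": [0, 0, 0.043], "claw": 1},
  ],
)

```text
time: 15.4
tcp_pos: [622.2, -51.3, 57.2]
tcp_rot: [0.941, -0.339, -0.0, 0.0]
ft_force: [2.4, 0.6, 1.2]
width: -0.0
```

```bash
python3 - <<'E'
from h import *
s=show()
im=optics.capture('top')[:,:,::-1]; auto(im); auto(im,67); crop(im,270,150,400,250,6,'pics/t11c.png')
v=s['tcp_pos'][:2]-C; print(np.degrees(np.arctan2(v[1],v[0])),np.hypot(*v))
im=optics.capture('scene')[:,:,::-1]; cv2.imwrite('pics/s11.png',im);crop(im,230,130,400,250,4,'pics/s11c.png')
E
```

```text
15.4 q [ 0.07  0.62 -0.04  1.74  0.04  0.79 -2.26] p [622.2 -51.3  57.2] yaw -39.6 rot [ 0.941 -0.339 -0.     0.   ] F [2.4 0.6 1.2] -0.0
[233.7, 218.4] 592 (array([65.9]), array([56.5]))
[247.9, 330.7] 975 (array([125.5]), array([55.8]))
[233.7, 218.4] 592 (array([64.5]), array([57.4]))
[247.9, 330.7] 975 (array([124.3]), array([55.3]))
-39.74609651372473 64.66289501438155
```

View pics/s11c.png

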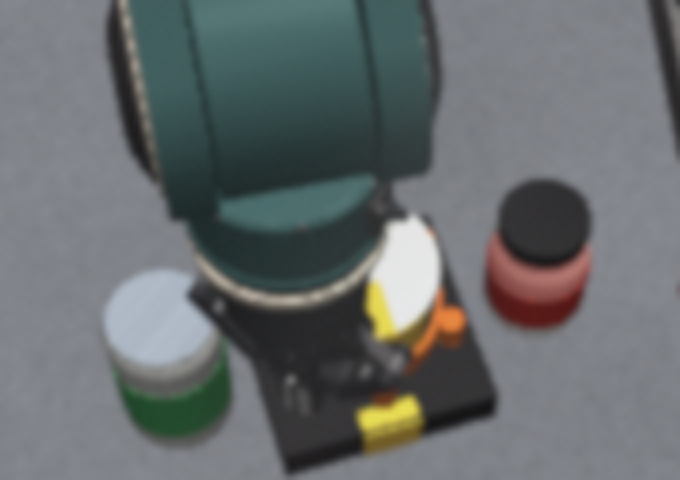

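View pics/t11c.png

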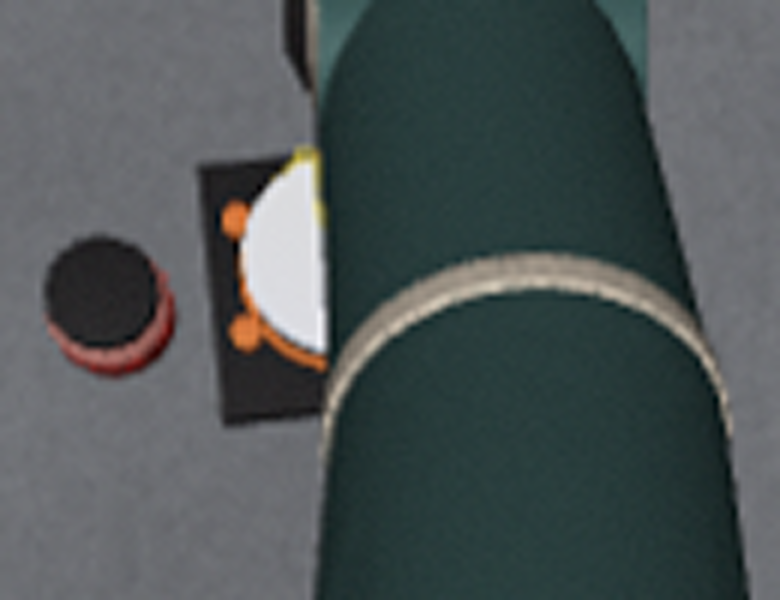

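The tub seems to have dropped: the lobe sits about 2 px lower in the scene view, and the label reads 4.4° at home height. I'll back off, lift, and look.

Emit:
arm_command(
  plan=[
    {"xyz": [0.01, -0.04, 0], "dr": [0, 0, 0], "claw": 1},
    {"xyz": [0.01, -0.04, -0.2], "dr": [0, 0, 0], "claw": 1},
    {"xyz": [0.01, -0.04, -0.6], "dr": [0, 0, 0], "claw": 1},
    {"xyz": [0.01, -0.04, -1.0], "dr": [0, 0, 0], "claw": 1},
    {"xyz": [0.01, -0.04, -1.0], "dr": [0, 0, 0], "claw": 1},
  ],
)

```text
time: 16.0
tcp_pos: [628.0, -48.9, 162.5]
tcp_rot: [0.941, -0.339, 0.003, -0.001]
ft_force: [1.1, -0.6, -0.8]
width: -0.0
```

```bash
python3 - <<'E'
from h import *
s=show()
for p,h in [(5,140),(5,115)]: print(rel(s,[*C,h],-10))
W=optics.camera_info('wrist');im=optics.capture('wrist')[:,:,::-1]; cv2.imwrite('pics/w12.png',im); np.save('w12.npy',W,allow_pickle=True)
E
```

```text
16.0 q [ 0.06  0.49 -0.05  1.67  0.03  0.98 -2.25] p [628.  -48.9 162.5] yaw -39.6 rot [ 0.941 -0.339  0.003 -0.001] F [ 1.1 -0.6 -0.8] -0.0
(array([-0.67721734,  0.05487994,  0.22083252]), array([-0.00166581, -0.00409327, -0.32907363]))
(array([-0.67858878,  0.05591162,  0.47082663]), array([-0.00166581, -0.00409327, -0.32907363]))
```

View pics/w12.png

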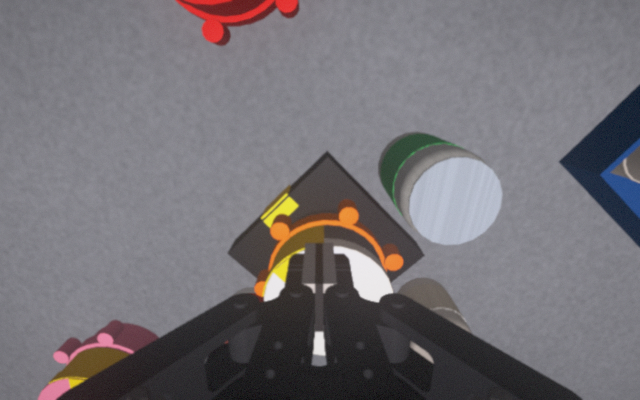

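Emit:
arm_command(
  plan=[
    {"xyz": [-0.4, 0.03, 0.1], "dr": [0, 0, 0], "claw": 1},
    {"xyz": [-0.68, 0.055, 0.2], "dr": [0, 0, 0], "claw": 1},
    {"xyz": [-0.68, 0.055, 0.35], "dr": [0, 0, 0], "claw": 1},
    {"xyz": [-0.68, 0.055, 0.45], "dr": [0, 0, 0], "claw": 1},
    {"xyz": [-0.68, 0.055, 0.45], "dr": [0, 0, 0], "claw": 1},
  ],
)

```text
time: 16.55
tcp_pos: [569.3, -10.3, 110.4]
tcp_rot: [0.941, -0.339, -0.001, 0.001]
ft_force: [-0.1, 0.1, -0.1]
width: -0.2
```

```bash
python3 - <<'E'
from h import *
s=show(); print(rel(s,[*C,105],-39.6))
E
```

```text
16.55 q [ 0.01  0.47 -0.06  1.85  0.04  0.83 -2.33] p [569.3 -10.3 110.4] yaw -39.6 rot [ 0.941 -0.339 -0.001  0.001] F [-0.1  0.1 -0.1] -0.2
(array([ 0.02305321, -0.02330687,  0.05384736]), array([ 0.00126897,  0.00129074, -0.00053781]))
```

Emit:
arm_command(
  plan=[
    {"xyz": [0.02, -0.02, 0.02], "dr": [0, 0, 0], "claw": 1},
    {"xyz": [0.02, -0.02, 0.04], "dr": [0, 0, 0], "claw": 1},
    {"xyz": [0.02, -0.02, 0.05], "dr": [0, 0, 0], "claw": 1},
    {"xyz": [0.02, -0.02, 0.06], "dr": [0, 0, 0], "claw": 1},
    {"xyz": [0.02, -0.02, 0.06], "dr": [0, 0, 0], "claw": 1},
  ],
)

```text
time: 17.05
tcp_pos: [572.6, -9.6, 106.3]
tcp_rot: [0.941, -0.339, -0.0, -0.0]
ft_force: [-0.4, 1.0, -0.5]
width: -0.0
```

Emit:
arm_command(
  plan=[
    {"xyz": [0, 0, 0.01], "dr": [0, 0, 0], "claw": 1},
    {"xyz": [0, 0, 0.02], "dr": [0, 0, 0], "claw": 1},
    {"xyz": [0, 0, 0.03], "dr": [0, 0, 0], "claw": 1},
    {"xyz": [0, 0, 0.03], "dr": [0, 0, 0], "claw": 1},
  ],
)

```text
time: 17.45
tcp_pos: [572.8, -9.5, 105.0]
tcp_rot: [0.941, -0.339, 0.0, -0.0]
ft_force: [-12.8, 0.2, 30.8]
width: 0.3
```

Emit:
arm_command(
  plan=[
    {"xyz": [0, 0, -0.02], "dr": [0, 0, 0], "claw": 1},
    {"xyz": [0, 0, -0.2], "dr": [0, 0, 0], "claw": 1},
    {"xyz": [0, 0, -0.6], "dr": [0, 0, 0], "claw": 1},
    {"xyz": [0, 0, -1], "dr": [0, 0, 0], "claw": 1},
    {"xyz": [0, 0, -1], "dr": [0, 0, 0], "claw": 1},
  ],
)

```text
time: 17.95
tcp_pos: [574.8, -9.5, 208.5]
tcp_rot: [0.941, -0.339, 0.003, -0.001]
ft_force: [0.8, -0.7, 0.4]
width: -0.1
```

Emit:
arm_command(
  plan=[
    {"xyz": [-0.4, -0.3, -0.3], "dr": [0, 0, 0], "claw": 1},
    {"xyz": [-0.8, -0.6, -0.5], "dr": [0, 0, 0], "claw": 1},
    {"xyz": [-1, -0.9, -0.5], "dr": [0, 0, 0], "claw": 1},
    {"xyz": [-1, -0.9, -0.5], "dr": [0, 0, 0], "claw": 1},
  ],
)

```text
time: 18.35
tcp_pos: [552.3, 130.4, 254.3]
tcp_rot: [0.942, -0.335, 0.0, -0.002]
ft_force: [-0.3, -0.8, -1.5]
width: -0.2
```

Emit:
arm_command(
  plan=[
    {"xyz": [-0.4, -0.4, 0], "dr": [0, 0, 0], "claw": 1},
    {"xyz": [-0.8, -0.8, 0], "dr": [0, 0, 0], "claw": 1},
    {"xyz": [-1, -1, 0], "dr": [0, 0, 0], "claw": 1},
    {"xyz": [-1, -1, 0], "dr": [0, 0, 0], "claw": 1},
  ],
)

```text
time: 18.75
tcp_pos: [537.5, 270.8, 252.7]
tcp_rot: [0.942, -0.335, -0.001, -0.001]
ft_force: [-0.9, 0.1, -0.2]
width: 0.2
```

```bash
python3 - <<'E'
from h import *
s=show()
im=optics.capture('top')[:,:,::-1]; cv2.imwrite('pics/t13.png',im);crop(im,270,150,400,250,6,'pics/t13c.png'); auto(im,67)
im=optics.capture('scene')[:,:,::-1]; cv2.imwrite('pics/s13.png',im);crop(im,140,130,400,250,3,'pics/s13c.png')
E
```

```text
18.75 q [-0.4   0.36 -0.15  1.65  0.06  1.14 -2.82] p [537.5 270.8 252.7] yaw -39.2 rot [ 0.942 -0.335 -0.001 -0.001] F [-0.9  0.1 -0.2] 0.2
[233.8, 218.4] 585 (array([64.5]), array([57.3]))
[443.7, 315.2] 904 (array([-117.1]), array([56.]))
[247.9, 330.6] 969 (array([124.3]), array([55.3]))
[350.9, 377.9] 1038 (array([-176.]), array([55.5]))
```

View pics/t13c.png

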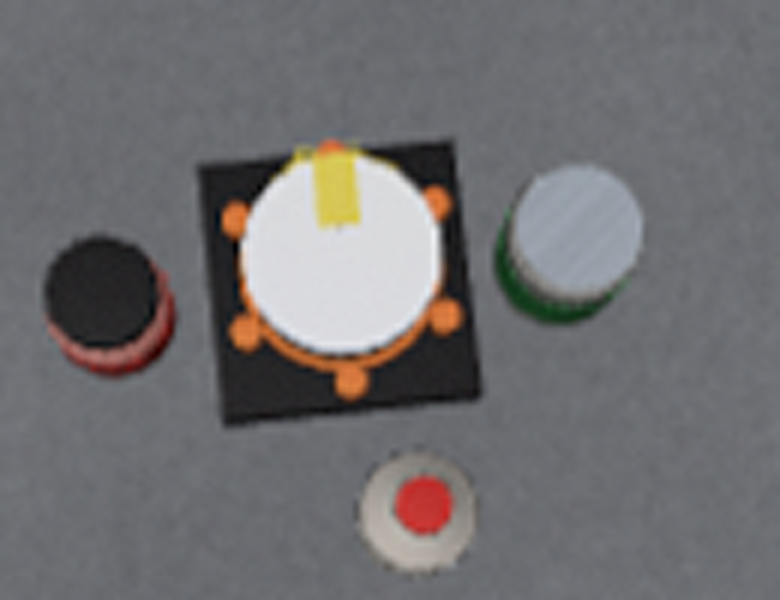

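View pics/s13c.png

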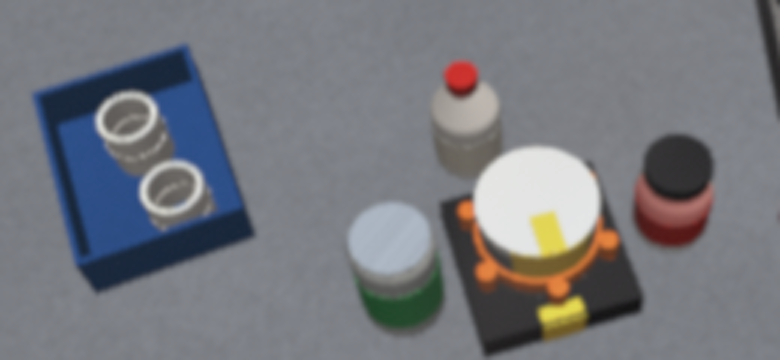

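The tub is aligned with its label at about 4.3–4.5°, and the tin, bottle and jar are at their original pixels. Joint 7 is close to its limit, so I'll ease it back before handing in.

Emit:
arm_command(
  plan=[
    {"xyz": [0, 0, 0], "dr": [0, 0, -0.1], "claw": 1},
    {"xyz": [0, 0, 0], "dr": [0, 0, -0.2], "claw": 1},
    {"xyz": [0, 0, 0], "dr": [0, 0, -0.3], "claw": 1},
    {"xyz": [0, 0, 0], "dr": [0, 0, -0.3], "claw": 1},
    {"xyz": [0, 0, 0], "dr": [0, 0, -0.3], "claw": 1},
  ],
)

```text
time: 19.35
tcp_pos: [540.1, 263.1, 253.2]
tcp_rot: [0.994, -0.112, -0.0, 0.0]
ft_force: [0.1, -0.7, -0.0]
width: -0.1
```

```bash
python3 - <<'E'
from h import *
show(); print(manip.sign_off())
E
```

```text
19.35 q [-0.33  0.36 -0.23  1.65  0.09  1.14 -2.37] p [540.1 263.1 253.2] yaw -12.9 rot [ 0.994 -0.112 -0.     0.   ] F [ 0.1 -0.7 -0. ] -0.1
the job is handed in; nothing more can be done
None
```

The job is done and handed in at 19.4 s. The coupling stands upright on the blue bin's floor, and the tub is turned to the tab and pressed home in the dock. `sign_off` gave no verdict.

- **Coupling:** I gripped it on the tub's lid and set it down in the bin, with 5.8 N of contact at the floor. The final scene picture shows it upright beside the fixed one.
- **Tub:** I turned it about 159° clockwise in two strokes on the lobes, and the keys dropped in. I then pressed the lid with about 31 N (plus about 13 N sideways). The fingertip stopped at 105.0 mm, which matches the lid's home height.
- **Alignment:** in the last top picture the lobes give a label direction of about 3 to 4.5°, against about 4.5° for the tab.
- **Bystanders:** the tin, bottle and jar appear at the same pixels in the top picture as at the start.
- **Joint limit:** joint 7 read -2.82 rad, right at its range limit, during the last retreat. I turned it back to -2.37 before handing in. I did not see it go past the limit, but I only have readings at the end of each move.

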